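Close the balance's draft shield and tare it

ROBOT

A 6-joint arm with a two-finger parallel gripper is mounted at the origin on the work surface. World frame = base frame: x ahead of the robot, y to its left, z up, the work surface at z = 0. Lengths are in m, angles in rad, forces in N, time in s.
With the tool pointing down it reaches from about 0.325 to 0.9 m from the base axis. Payload 3.5 kg.
Tool frame: the origin (TCP) lies between the finger pads; the fingertips stand 11 mm ahead of it and the grasp point (between the pads) lies 8 mm behind it (arm.tips_ahead is the distance from the TCP to the fingertips, in m); z points along the fingers, y is the line along which they close (so a half turn about z gives the same grasp; the last joint's range is limited). The gripper opens to 85 mm and grips with 20 to 120 N. Pads are 22 mm wide; open, the fingers measure 114 mm over their backs; the gripper's body (76 mm by 85 mm) begins 54 mm behind the grasp point. The pads swing forward as they close: fully open they stand 13 mm farther back than shut.
Start: joints at [-1.29, 0.276, -0.026, 1.268, 0, 1.467], TCP at [0.234, -0.58, 0.242] pointing down, gripper open.
Joint ranges: [-3.12, 3.12], [-0.85, 1.88], [-1.08, 1.24], [-1.95, 2.15], [-1.57, 1.53], [-3.14, 3.14]. Speed limits (rad/s): [2.57, 2.57, 3.14, 3.14, 3.14, 3.14].

INTERFACE

Orientations are given as [roll, pitch, yaw] about the fixed x, y, z axes, in that order (R = Rz(yaw) Ry(pitch) Rx(roll)).
In Python, from plant import arm, get_image, camera_info gives the robot as it stands. The module is installed in compiled form; this text tells all that it offers.
- The arm moves only by the tool jog_arm, never from a script. Its argument "targets" is a list of rows, each an object with "dp": the shift along the tool's x, y, z scaled (see below), a list of three; "twist": the turn about the tool's z scaled (see below). A call has exactly 8 rows; each row shifts and turns the commanded pose from where the row before left it, along the tool's axes as they then stand; what a row does not reach is not made up. The controller multiplies each number of a shift by 20 mm and each number of a turn by 8 degrees. A row lasts 1/10 s, in which the tool goes at most 50 mm and 8.59 degrees, less where a joint would pass 70% of its speed; a pose out of reach is approached as far as the arm can. A call with a number of a shift or a turn outside -1 to 1 is refused whole. A call with a gripper value outside its range is refused whole. "grip" is the opening, from 0 (shut) to 1 (fully open), set as the call begins (left out, the last holds). The fingers move at their own pace and stop on an object; "force" is the grip in N (left out, the last holds). Time passes only in rows, so rows that do not move let the fingers close, or fill a call up. It gives the time, the measured TCP pose, the force, the opening and the grip force at its end, in the units of the state.
- arm.sense(): the state, without advancing time (a new reading comes with each control period).
- get_image(name): name is "scene" or "top"; returns the picture (420x560x3 uint8, blue, green, red); there is no depth.
- camera_info(name): a dict with "vertical_fov" (degrees; the focal length in pixels is half the picture's height over the tangent of half this angle, whatever the lens; pixels are square), "cx", "cy" (the principal point, pixels), "eye" and "rotation" of the camera in the world. Camera axes: x right, y down, z forward; pixel columns grow to the right and rows downward; lengths in m; the calibration is good to about 2 mm. A picture is of the moment at which its call begins. camera_info takes no time and is no camera call.
- arm.finish_job(): hands the job in; it is judged then, once.
The state is a dict: "time": time; "joint_positions": joint angles; "qd": joint speeds; "effort": joint torques, N m; "ee_pos": TCP position; "ee_rot": TCP orientation; "contact_force": force on the tool from outside, world axes, zero at the start; "ft_torque": the same for the moment, N m; "gripper_width": finger opening in m; "gripper_force": force on a finger pad.
Only numpy, scipy, OpenCV 4.12 (cv2) and the standard library are available. Lean on these libraries where they do the work, as an engineer would, in place of code of your own. Each camera call takes 0.05 s, during which the arm holds its last target. There are 200 camera calls.

TASK

The sample cup is standing on the laboratory balance, ready to be tared. With the fingertips push the balance's glass top door and its glass door on the robot's left fully shut by their blue handles, without slamming them, and only then gently press the wide blue tare key right down and let it come up again. Nothing is picked up: leave the cup, the red power key and the other things on the bench alone.

Things in the scene. Friction and masses are not known exactly. Their poses are not given: they have to be found in the camera images.
- balance: White laboratory balance, fixed to the bench, 340 mm deep (x -0.165 to 0.175), 210 mm wide (y), 240 mm high. Origin at the centre of its underside, x towards its back, y to the robot's left, z up. Its front faces the robot, turned by up to 0.3 rad. A sloping key panel forms the front; a box-shaped glass weighing chamber stands behind it.
- panel (a point): Centre of the sloping panel's surface, which carries display and keys: balance x -0.165 to -0.03, y -0.105 to 0.105, rising from z 0.030 at the front to 0.058 at the chamber.
- chamber_top (a point): Centre of the weighing chamber's top (glass draft shield in a metal frame): balance x -0.03 to 0.175, y -0.105 to 0.105, up to z 0.235, with the top door's glass on it up to z 0.240. Its right-hand side (-y) has a blue handle too (out to y -0.129), but that door is shut and does not move.
- pan (a point): Centre of the top of the round steel pan inside the chamber, 90 mm across, 78 mm above the bench.
- top_door (a joint): Opening of the glass top door in m: 0 fully shut (at its stop), 0.15 fully open. Slides along the balance's x: backwards (+x) to open, towards the robot (-x) to shut. Moves at about 1.5 N plus 6 N per m/s, weighs 0.3 kg, stays where it is left.
- left_door (a joint): Opening of the glass side door on the robot's left (+y) in m: 0 fully shut (at its stop), 0.15 fully open. Slides along the balance's x: backwards (+x) to open, towards the robot (-x) to shut. Moves at about 1.5 N plus 6 N per m/s, weighs 0.3 kg, stays where it is left.
- top_handle (a point): Centre of the top door's blue handle, an upright bar on the glass: 12 mm in the balance's x, 70 mm in y, 22 mm high, its foot on the glass 11 mm below this point (z 0.240). Moves with the door; at balance x -0.012, y 0, z 0.251 when shut. The glass runs on behind it, level, for 160 mm.
- left_handle (a point): Centre of the left door's blue handle, an upright strip standing 24 mm out from the glass: 12 mm in the balance's x, 24 mm in y (from the glass at balance y 0.105 out to 0.129), 110 mm high (z 0.105 to 0.215). Moves with the door; at balance x -0.014, y 0.117, z 0.160 when shut. The space behind it (+x) along the glass is clear.
- tare_key (a joint): Travel of the tare key in m: 0 up, 0.004 fully down; springs back when let go. It counts as pressed beyond 0.0025. Takes 1.4 N to start and 4.2 N at the bottom.
- tare_top (a point): Centre of the top face of the wide blue tare key, 22 mm (up the panel) by 48 mm (balance y), on the right half of the sloping panel. z points out of the panel (tilted 0.20 rad from vertical towards the robot), y along the balance's y. The key stands 8 mm proud of the panel. It is 0.096 m in front of the chamber's front pane.
- power_key (a joint): Travel of the power key in m: 0 up, 0.004 fully down. Not to be pressed.
- power_top (a point): Centre of the top face of the red power key, 22 x 22 mm, 100 mm left of the tare key on the same panel.
- cup: Small aluminium sample cup, 54 mm across, 40 mm high, about 50 g, standing loose on the pan inside the chamber. Origin at the centre of its underside.
- wash_bottle: White wash bottle with a blue cap and a bent spout, 68 mm across, 188 mm high, 0.35 kg, standing beside the balance. Origin at the centre of its underside.
- jar: Amber jar with a white cap, 72 mm across, 110 mm high, 0.3 kg, standing beside the balance. Origin at the centre of its underside.
- tray: Empty aluminium instrument tray, 130 x 200 mm, 18 mm high, 0.3 kg, lying on the bench to the left. Origin at the centre of its underside.
Mind the look-alikes: they are no part of the job. Of the things that look like the jar, the larger one is meant. Of the things that look like the cup, the smaller one is meant.

How it is judged:
By the outcome, as a careful person would: the job done as asked, in the order asked, and still so for the second after the job is handed in, with the robot touching nothing.
It also fails if it takes over 54 s, if anything falls off the work surface, if the arm or the gripper's body presses on something with over 40 N, if the wrist force passes 120 N, or if a joint passes its speed limit or range.

## Working session

There is one attempt and no reset: what is moved stays moved. The work goes in short steps, Python scripts to look and compute and a tool call to move; the robot and the scene stay as the last step left them, time stands still between calls to the robot, and variables do not carry over. Pictures are saved under pics/ and viewed, at most 10 in all, crops included, and the job is handed in when it is done.

Besides the shell and the picture viewer there is one more tool, called by a JSON object that holds its "name" and its "arguments", one argument or row to a line. jog_arm: Moves the arm, as the interface text tells. Its arguments: {"type":"object","properties":{"targets":{"type":"array"},"grip":{"type":"number"},"force":{"type":"number"}},"required":["targets"]}

```bash
mkdir -p pics; python3 - <<'E'
from plant import arm,get_image,camera_info
import cv2
for n in("scene","top"):
    cv2.imwrite(f"pics/{n}0.png",get_image(n)); print(n,camera_info(n))
print(arm.sense())
E
```

```text
scene {'vertical_fov': 46.043202741611495, 'cx': 279.4272419713395, 'cy': 206.8588114220199, 'eye': array([0.63699394, 0.54166325, 1.44214737]), 'rotation': array([-2.82878926e+00,  1.48029298e-04,  3.07870495e+00])}
top {'vertical_fov': 42.55991959530212, 'cx': 276.8687114385162, 'cy': 215.41168653805505, 'eye': array([0.3698507 , 0.11248594, 1.67510625]), 'rotation': array([-2.96169222,  0.01429047, -1.56797485])}
{'time': 0.1, 'joint_positions': array([-1.29043183e+00,  2.77103415e-01, -2.77453321e-02,  1.26799855e+00,
        4.02929006e-06,  1.46739183e+00]), 'qd': array([ 1.42621845e-03, -2.59044811e-03,  3.16413586e-03, -3.54485820e-05,
        1.07097407e-03,  1.02536039e-04]), 'effort': array([ 5.96307746e-04, -4.46709573e+01,  2.96128571e+01,  8.47170217e-03,
       -4.02783121e-05, -2.86562219e-06]), 'ee_pos': array([ 0.23381057, -0.57888251,  0.24124188]), 'ee_rot': array([-3.13955305e+00, -2.15709670e-04,  3.83768778e-01]), 'contact_force': array([0.05493924, 0.41498269, 0.22389049]), 'ft_torque': array([ 0.0028796 , -0.01089029, -0.00960807]), 'gripper_force': 0.0, 'gripper_width': 0.08555679364306538}
```

View pics/scene0.png

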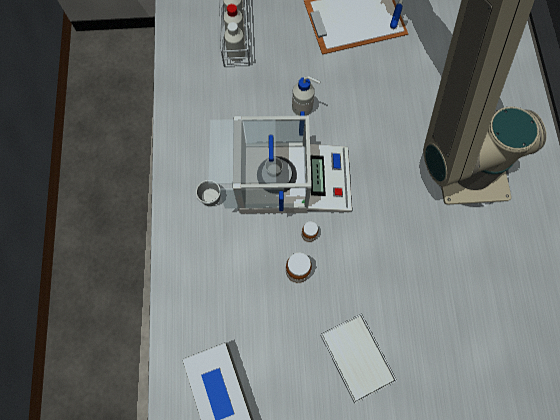

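View pics/top0.png

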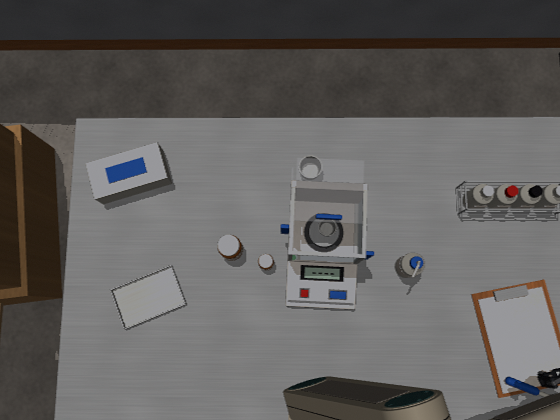

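The scene view shows the balance at about (290,165), with the tare key at (336,161), the red key at (338,191), the top handle at (271,148) and the left handle at (282,199). In the top view the tare key is at (338,295), red at (304,293), the top handle at (328,217), the left handle at (285,229) and the fixed right handle at (370,254).

Look-alikes, top view: the jars are at (230,246) and (265,261), and the larger one is meant. The cups are one on the pan at (326,229) and a larger one behind the chamber at (310,168), so the cup on the pan is meant. None of these gets touched.

```bash
cat > h.py <<'E'
import numpy as np,cv2
from plant import arm,get_image,camera_info
from scipy.spatial.transform import Rotation as R
def ray(n,px):
    c=camera_info(n); f=210/np.tan(np.radians(c['vertical_fov'])/2)
    d=R.from_euler('xyz',c['rotation']).as_matrix()@np.array([(px[0]-c['cx'])/f,(px[1]-c['cy'])/f,1])
    return np.array(c['eye']),d
def onz(n,px,z):
    e,d=ray(n,px); return e+d*(z-e[2])/d[2]
def tri(p,q):
    (a,u),(b,v)=ray('scene',p),ray('top',q); u=u/np.linalg.norm(u);v=v/np.linalg.norm(v)
    s=np.linalg.lstsq(np.c_[u,-v],b-a,rcond=None)[0]
    return (a+u*s[0]+b+v*s[1])/2, np.linalg.norm(a+u*s[0]-b-v*s[1])
def blobs(im,col,roi):
    h=cv2.cvtColor(im,cv2.COLOR_BGR2HSV)
    m=cv2.inRange(h,(105,150,60),(128,255,255)) if col=='b' else cv2.inRange(h,(0,150,80),(8,255,255))|cv2.inRange(h,(172,150,80),(180,255,255))
    x0,y0,x1,y1=roi; k=np.zeros_like(m);k[y0:y1,x0:x1]=255
    n,l,s,c=cv2.connectedComponentsWithStats(m&k)
    return [(s[i].tolist(),c[i].round(1).tolist()) for i in range(1,n) if s[i][4]>8]
E
python3 - <<'E'
from h import *
I={n:get_image(n) for n in('scene','top')}
roi={'scene':(200,70,360,230),'top':(270,150,440,315)}
for n in I:
    for c in 'br':
        for b in blobs(I[n],c,roi[n]): print(n,c,b,[onz(n,b[1],z).round(4)[:2].tolist() for z in(.046,.16,.251)])
c1=cv2.resize(I['scene'][100:220,200:360],None,fx=4,fy=4,interpolation=2)
c2=cv2.resize(I['top'][150:315,270:440],None,fx=3.5,fy=3.5,interpolation=2)
cv2.imwrite('pics/c1.png',c1);cv2.imwrite('pics/c2.png',c2)
E
```

```text
scene b ([299, 78, 11, 10, 84], [303.9, 82.9]) [[0.5034, -0.3242], [0.5144, -0.2535], [0.5231, -0.197]]
scene b ([300, 111, 5, 5, 21], [302.0, 113.0]) [[0.5179, -0.2159], [0.5277, -0.1541], [0.5354, -0.1047]]
scene b ([300, 121, 4, 14, 35], [301.6, 127.0]) [[0.523, -0.1671], [0.5323, -0.1092], [0.5397, -0.063]]
scene b ([269, 135, 4, 25, 100], [270.5, 147.0]) [[0.6241, -0.1048], [0.6252, -0.052], [0.626, -0.0098]]
scene b ([333, 154, 8, 14, 97], [336.2, 160.5]) [[0.426, -0.047], [0.4432, 0.0011], [0.4569, 0.0395]]
scene b ([279, 191, 5, 9, 39], [280.7, 195.1]) [[0.6027, 0.0543], [0.6055, 0.0941], [0.6077, 0.1259]]
scene b ([279, 203, 3, 8, 10], [279.4, 206.7]) [[0.6089, 0.0905], [0.6112, 0.1273], [0.613, 0.1567]]
scene r ([335, 188, 7, 7, 46], [337.9, 191.2]) [[0.4307, 0.0528], [0.4475, 0.0927], [0.461, 0.1245]]
top b ([316, 214, 26, 5, 104], [328.5, 216.0]) [[0.6643, -0.0217], [0.6437, -0.0123], [0.6272, -0.0049]]
top b ([281, 224, 8, 5, 30], [284.5, 226.0]) [[0.6332, 0.1132], [0.6147, 0.1131], [0.6, 0.1131]]
top b ([367, 251, 7, 5, 29], [370.0, 252.7]) [[0.5515, -0.1455], [0.5388, -0.1275], [0.5286, -0.1131]]
top b ([411, 257, 12, 11, 89], [415.9, 261.6]) [[0.5247, -0.2828], [0.5139, -0.2551], [0.5052, -0.233]]
top b ([330, 291, 16, 8, 117], [337.4, 294.6]) [[0.4257, -0.0449], [0.4218, -0.0339], [0.4187, -0.0251]]
top r ([301, 290, 7, 7, 49], [304.0, 293.0]) [[0.4303, 0.0548], [0.426, 0.0588], [0.4226, 0.062]]
```

View pics/c1.png

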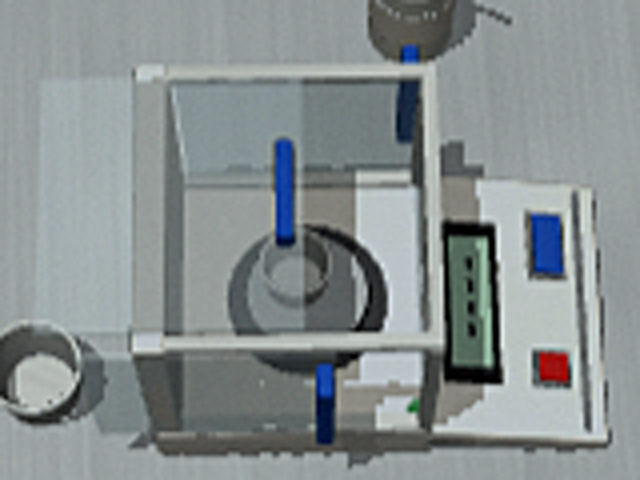

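View pics/c2.png

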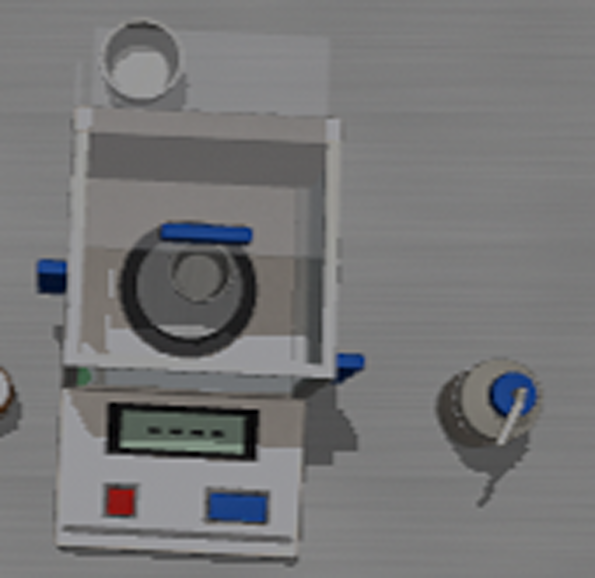

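Measured: balance origin about (0.554,-0.003), yaw -0.047. The tare–red spacing comes out at 0.0999 m (0.100 expected) and tare to right handle at 0.110 m (0.112 expected). The top door is open about 0.084 and the left door about 0.060. The crops confirm which handles and key are meant. Next I lift, shut the gripper and turn it to line up with the balance.

{"name": "jog_arm", "arguments": {
  "targets": [
    {"dp":[0,0,-0.6],"twist":-1},
    {"dp":[0,0,-0.6],"twist":-1},
    {"dp":[0,0,-0.6],"twist":-1},
    {"dp":[0,0,-0.6],"twist":-1},
    {"dp":[0,0,-0.6],"twist":-1},
    {"dp":[0,0,-0.6],"twist":-1},
    {"dp":[0,0,-0.6],"twist":-1},
    {"dp":[0,0,-0.6],"twist":-1}
  ],
  "grip": 0
}}

```text
time: 1.0
ee_pos: [0.234, -0.5793, 0.3385]
ee_rot: [-3.141, -0.001, 1.507]
contact_force: [-0.1, 0.1, 1.2]
gripper_width: 0.0001
gripper_force: 0.0
```

```bash
cat >> h.py <<'E'
O=np.array([.554,-.003]);yw=-.047
def rep(bx,by,z):
    s=arm.sense();p=s['ee_pos'];M=R.from_euler('xyz',s['ee_rot']).as_matrix()
    ex=np.array([np.cos(yw),np.sin(yw)]);ey=np.array([-ex[1],ex[0]]);d=p[:2]-O
    print('t',s['time'],'bal',[round(float(v),4) for v in(d@ex,d@ey,p[2])],'rot',s['ee_rot'].round(3),'F',s['contact_force'].round(2),'w',round(s['gripper_width'],4),'q6',s['joint_positions'][5].round(2))
    t=np.r_[O+bx*ex+by*ey,z]
    print('units',(M.T@(t-p)/.02).round(2))
E
python3 -c "
from h import *
rep(.115,0,.33)"
```

```text
t 1.0 bal [-0.2926, -0.5907, 0.3385] rot [-3.141e+00 -1.000e-03  1.507e+00] F [-0.12  0.11  1.24] w 0.0001 q6 0.34
units [29.88 19.87  0.44]
```

{"name": "jog_arm", "arguments": {
  "targets": [
    {"dp":[0.94,0.62,0],"twist":-0.1},
    {"dp":[0.94,0.62,0],"twist":0},
    {"dp":[0.94,0.62,0],"twist":0},
    {"dp":[0.94,0.62,0],"twist":0},
    {"dp":[0.94,0.62,0],"twist":0},
    {"dp":[0.94,0.62,0],"twist":0},
    {"dp":[0.94,0.62,0],"twist":0},
    {"dp":[0.94,0.62,0],"twist":0}
  ]
}}

```text
time: 1.8
ee_pos: [0.3424, -0.4328, 0.3375]
ee_rot: [-3.141, -0.002, 1.514]
contact_force: [0.7, 0.2, 0.0]
gripper_width: -0.0003
gripper_force: 0.0
```

{"name": "jog_arm", "arguments": {
  "targets": [
    {"dp":[0.94,0.62,0],"twist":0},
    {"dp":[0.94,0.62,0],"twist":0},
    {"dp":[0.94,0.62,0],"twist":0},
    {"dp":[0.94,0.62,0],"twist":0},
    {"dp":[0.94,0.62,0],"twist":0},
    {"dp":[0.94,0.62,0],"twist":0},
    {"dp":[0.94,0.62,0],"twist":0},
    {"dp":[0.94,0.62,0],"twist":0}
  ]
}}

```text
time: 2.6
ee_pos: [0.4493, -0.2883, 0.3375]
ee_rot: [-3.141, -0.001, 1.514]
contact_force: [0.1, 0.5, 0.5]
gripper_width: 0.0
gripper_force: 0.0
```

{"name": "jog_arm", "arguments": {
  "targets": [
    {"dp":[0.94,0.62,0],"twist":0},
    {"dp":[0.94,0.62,0],"twist":0},
    {"dp":[0.94,0.62,0],"twist":0},
    {"dp":[0.94,0.62,0],"twist":0},
    {"dp":[0.94,0.62,0],"twist":0},
    {"dp":[0.94,0.62,0],"twist":0},
    {"dp":[0.94,0.62,0],"twist":0},
    {"dp":[0.94,0.62,0],"twist":0}
  ]
}}

```text
time: 3.4
ee_pos: [0.5564, -0.1438, 0.3375]
ee_rot: [-3.14, -0.001, 1.514]
contact_force: [0.1, -0.3, -0.3]
gripper_width: -0.0003
gripper_force: 0.0
```

```bash
python3 -c "
from h import *
rep(.115,0,.33)"
```

```text
t 3.4 bal [0.009, -0.1405, 0.3375] rot [-3.140e+00 -1.000e-03  1.514e+00] F [ 0.1  -0.29 -0.25] w -0.0003 q6 1.26
units [7.08 5.23 0.37]
```

{"name": "jog_arm", "arguments": {
  "targets": [
    {"dp":[0.86,0.64,0],"twist":-0.07},
    {"dp":[0.86,0.64,0],"twist":0},
    {"dp":[0.86,0.64,0],"twist":0},
    {"dp":[0.86,0.64,0],"twist":0},
    {"dp":[0.86,0.64,0],"twist":0},
    {"dp":[0.86,0.64,0],"twist":0},
    {"dp":[0.86,0.64,0],"twist":0},
    {"dp":[0.86,0.64,0],"twist":0}
  ]
}}

```text
time: 4.2
ee_pos: [0.6656, -0.0116, 0.3378]
ee_rot: [-3.141, -0.0, 1.524]
contact_force: [0.1, -0.0, 0.6]
gripper_width: -0.0001
gripper_force: 0.0
```

```bash
python3 -c "
from h import *
I={n:get_image(n) for n in('scene','top')}
rep(.108,0,.259)
a=cv2.resize(I['scene'][60:230,190:370],(600,566),interpolation=2)
cv2.imwrite('pics/d1.png',a)
cv2.imwrite('pics/d2.png',cv2.resize(I['top'][120:310,230:430],(600,570),interpolation=2))"
```

```text
t 4.3 bal [0.1126, -0.0022, 0.3372] rot [-3.141e+00 -1.000e-03  1.527e+00] F [-0.58  0.49 -0.12] w 0.0001 q6 1.5
units [ 0.11 -0.22  3.91]
```

View pics/d1.png

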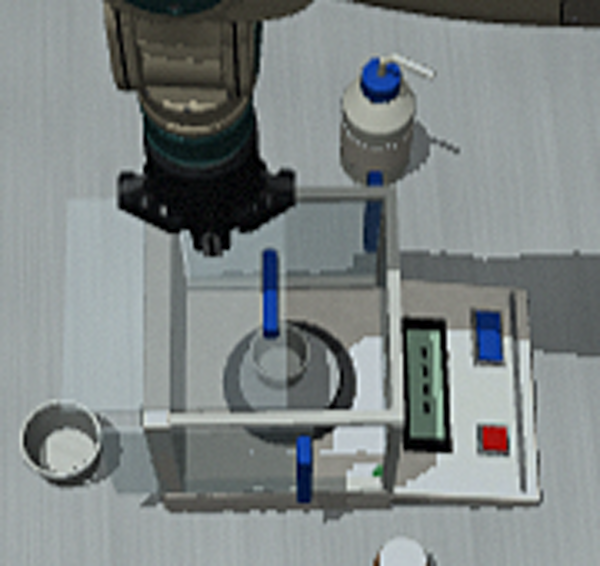

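The crop shows the closed fingertips at about (210,245), behind the top handle at (270,290), with a clear gap. I'll lower to 8 mm above the glass.

{"name": "jog_arm", "arguments": {
  "targets": [
    {"dp":[0.1,0,0.6],"twist":0},
    {"dp":[0,0,0.6],"twist":0},
    {"dp":[0,0,0.6],"twist":0},
    {"dp":[0,0,0.6],"twist":0},
    {"dp":[0,0,0.6],"twist":0},
    {"dp":[0,0,0.5],"twist":0},
    {"dp":[0,0,0.4],"twist":0},
    {"dp":[0,0,0],"twist":0}
  ]
}}

```text
time: 5.1
ee_pos: [0.6647, -0.0113, 0.2586]
ee_rot: [-3.139, -0.0, 1.524]
contact_force: [0.1, 0.1, 0.7]
gripper_width: 0.0002
gripper_force: 0.0
```

{"name": "jog_arm", "arguments": {
  "targets": [
    {"dp":[0,-0.15,0],"twist":0},
    {"dp":[0,-0.15,0],"twist":0},
    {"dp":[0,-0.15,0],"twist":0},
    {"dp":[0,-0.15,0],"twist":0},
    {"dp":[0,-0.15,0],"twist":0},
    {"dp":[0,-0.15,0],"twist":0},
    {"dp":[0,-0.15,0],"twist":0},
    {"dp":[0,-0.15,0],"twist":0}
  ]
}}

```text
time: 5.9
ee_pos: [0.6419, -0.0102, 0.2604]
ee_rot: [3.14, -0.0, 1.525]
contact_force: [1.2, 0.7, -0.0]
gripper_width: -0.0003
gripper_force: 0.8
```

```bash
python3 -c "
from h import *
rep(.008,0,.259)"
```

```text
t 5.9 bal [0.0881, -0.0031, 0.2604] rot [ 3.14  -0.     1.525] F [ 1.25  0.69 -0.05] w -0.0003 q6 1.5
units [ 0.16 -4.01  0.07]
```

{"name": "jog_arm", "arguments": {
  "targets": [
    {"dp":[0,-0.22,0],"twist":0},
    {"dp":[0,-0.22,0],"twist":0},
    {"dp":[0,-0.22,0],"twist":0},
    {"dp":[0,-0.22,0],"twist":0},
    {"dp":[0,-0.22,0],"twist":0},
    {"dp":[0,-0.22,0],"twist":0},
    {"dp":[0,-0.22,0],"twist":0},
    {"dp":[0,-0.22,0],"twist":0}
  ]
}}

```text
time: 6.7
ee_pos: [0.6061, -0.0085, 0.2604]
ee_rot: [3.141, -0.0, 1.525]
contact_force: [1.1, 0.3, -0.4]
gripper_width: 0.0001
gripper_force: 0.9
```

{"name": "jog_arm", "arguments": {
  "targets": [
    {"dp":[0,-0.22,0],"twist":0},
    {"dp":[0,-0.22,0],"twist":0},
    {"dp":[0,-0.22,0],"twist":0},
    {"dp":[0,-0.2,0],"twist":0},
    {"dp":[0,-0.18,0],"twist":0},
    {"dp":[0,-0.15,0],"twist":0},
    {"dp":[0,-0.12,0],"twist":0},
    {"dp":[0,-0.1,0],"twist":0}
  ]
}}

```text
time: 7.5
ee_pos: [0.5781, -0.0072, 0.2603]
ee_rot: [3.142, -0.0, 1.525]
contact_force: [2.5, 1.0, 0.4]
gripper_width: -0.0002
gripper_force: 0.8
```

```bash
python3 -c "
from h import *
rep(.008,0,.259)"
```

```text
t 7.5 bal [0.0243, -0.0031, 0.2603] rot [ 3.142 -0.     1.525] F [2.55 1.02 0.44] w -0.0002 q6 1.49
units [ 0.15 -0.81  0.07]
```

{"name": "jog_arm", "arguments": {
  "targets": [
    {"dp":[0,-0.1,0],"twist":0},
    {"dp":[0,-0.1,0],"twist":0},
    {"dp":[0,-0.1,0],"twist":0},
    {"dp":[0,-0.1,0],"twist":0},
    {"dp":[0,-0.1,0],"twist":0},
    {"dp":[0,-0.1,0],"twist":0},
    {"dp":[0,-0.1,0],"twist":0},
    {"dp":[0,-0.1,0],"twist":0}
  ]
}}

```text
time: 8.3
ee_pos: [0.5621, -0.0065, 0.2603]
ee_rot: [3.142, -0.0, 1.525]
contact_force: [1.2, 0.1, 0.4]
gripper_width: 0.0001
gripper_force: 0.8
```

{"name": "jog_arm", "arguments": {
  "targets": [
    {"dp":[0,-0.07,0],"twist":0},
    {"dp":[0,-0.07,0],"twist":0},
    {"dp":[0,-0.07,0],"twist":0},
    {"dp":[0,0,0],"twist":0},
    {"dp":[0,0,0],"twist":0},
    {"dp":[0,0,0],"twist":0},
    {"dp":[0,0,0],"twist":0},
    {"dp":[0,0,0],"twist":0}
  ]
}}

```text
time: 9.1
ee_pos: [0.558, -0.0064, 0.2603]
ee_rot: [-3.141, 0.0, 1.525]
contact_force: [1.1, 0.5, 1.2]
gripper_width: -0.0001
gripper_force: 0.6
```

```bash
python3 -c "
from h import *
rep(.008,0,.259)"
```

```text
t 9.1 bal [0.0042, -0.0032, 0.2603] rot [-3.141  0.     1.525] F [1.08 0.49 1.21] w -0.0001 q6 1.49
units [0.16 0.19 0.06]
```

{"name": "jog_arm", "arguments": {
  "targets": [
    {"dp":[0,-0.07,0],"twist":0},
    {"dp":[0,-0.07,0],"twist":0},
    {"dp":[0,-0.07,0],"twist":0},
    {"dp":[0,-0.07,0],"twist":0},
    {"dp":[0,0,0],"twist":0},
    {"dp":[0,0,0],"twist":0},
    {"dp":[0,0,0],"twist":0},
    {"dp":[0,0,0],"twist":0}
  ]
}}

```text
time: 9.9
ee_pos: [0.5575, -0.0064, 0.2607]
ee_rot: [3.131, -0.0, 1.525]
contact_force: [13.8, 0.6, -6.7]
gripper_width: -0.0001
gripper_force: 6.6
```

{"name": "jog_arm", "arguments": {
  "targets": [
    {"dp":[0,0.3,0],"twist":0},
    {"dp":[0,0.4,0],"twist":0},
    {"dp":[0,0.6,-0.7],"twist":0},
    {"dp":[0.6,0.7,-0.7],"twist":0},
    {"dp":[0.9,0.7,0],"twist":0},
    {"dp":[0.9,0.7,0],"twist":0},
    {"dp":[0.9,0.5,0],"twist":0},
    {"dp":[0.9,0.3,0],"twist":0}
  ]
}}

```text
time: 10.7
ee_pos: [0.6406, 0.0748, 0.2877]
ee_rot: [-3.14, 0.0, 1.524]
contact_force: [-0.9, 0.1, 0.4]
gripper_width: -0.0001
gripper_force: 0.0
```

```bash
python3 -c "
from h import *
rep(.09,.123,.203)"
```

```text
t 10.7 bal [0.0828, 0.0818, 0.2877] rot [-3.14   0.     1.524] F [-0.88  0.05  0.38] w -0.0001 q6 1.63
units [2.06 0.37 4.23]
```

{"name": "jog_arm", "arguments": {
  "targets": [
    {"dp":[0.7,0.3,0],"twist":0},
    {"dp":[0.7,0,0],"twist":0},
    {"dp":[0.6,0,0],"twist":0},
    {"dp":[0,0,0],"twist":0},
    {"dp":[0,0,0],"twist":0},
    {"dp":[0,0,0],"twist":0},
    {"dp":[0,0,0],"twist":0},
    {"dp":[0,0,0],"twist":0}
  ]
}}

```text
time: 11.5
ee_pos: [0.6481, 0.113, 0.2884]
ee_rot: [3.141, 0.0, 1.524]
contact_force: [0.4, -0.4, -0.0]
gripper_width: 0.0
gripper_force: 0.0
```

```bash
python3 -c "
from h import *
I={n:get_image(n) for n in('scene','top')}
rep(.09,.124,.203)
a=cv2.resize(I['scene'][80:250,190:370],(500,472),interpolation=2)
b=cv2.resize(I['top'][140:310,250:360],(300,464),interpolation=2)
c=np.zeros((472,800,3),np.uint8);c[:,:500]=a;c[:464,500:]=b
cv2.imwrite('pics/e1.png',c)
for n,r in(('scene',(200,100,360,230)),('top',(270,150,400,315))): print(n,blobs(I[n],'b',r))"
```

```text
t 11.6 bal [0.0885, 0.1205, 0.2884] rot [3.142 0.    1.524] F [0.66 0.68 0.08] w -0.0001 q6 1.69
units [0.17 0.07 4.27]
scene [([301, 134, 5, 25, 105], [303.3, 145.6]), ([333, 154, 8, 15, 96], [336.2, 160.4]), ([279, 191, 4, 9, 36], [280.5, 195.0]), ([279, 201, 3, 10, 19], [280.1, 205.5])]
top [([320, 246, 21, 5, 87], [330.1, 248.1]), ([367, 251, 7, 5, 29], [370.0, 252.7]), ([330, 291, 16, 8, 117], [337.4, 294.6])]
```

View pics/e1.png

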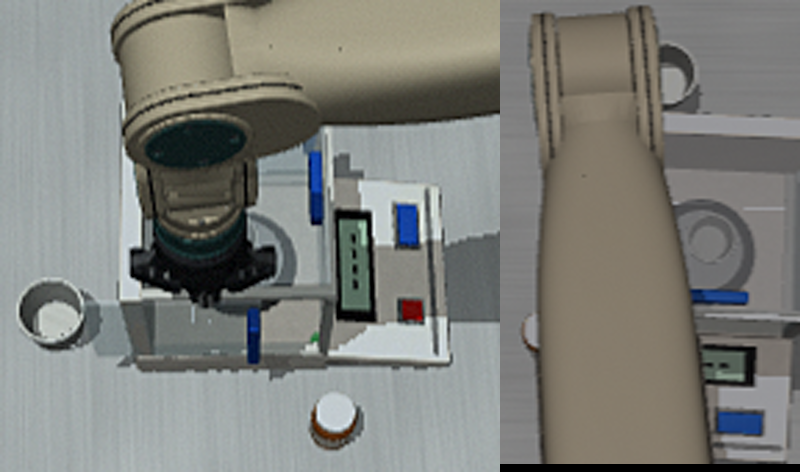

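The top handle now sits flush at the front (scene px 303,146). The fingertips hover outside the left glass, behind the left handle at crop (253,335), clear of the frame. I'll lower gently.

{"name": "jog_arm", "arguments": {
  "targets": [
    {"dp":[0.2,0,0],"twist":0},
    {"dp":[0,0,0.6],"twist":0},
    {"dp":[0,0,0.6],"twist":0},
    {"dp":[0,0,0.6],"twist":0},
    {"dp":[0,0,0.6],"twist":0},
    {"dp":[0,0,0.5],"twist":0},
    {"dp":[0,0,0.3],"twist":0},
    {"dp":[0,0,0],"twist":0}
  ]
}}

```text
time: 12.4
ee_pos: [0.6475, 0.1175, 0.2228]
ee_rot: [-3.139, 0.0, 1.524]
contact_force: [-0.6, 0.1, -0.5]
gripper_width: 0.0002
gripper_force: 0.0
```

{"name": "jog_arm", "arguments": {
  "targets": [
    {"dp":[0,0,0.3],"twist":0},
    {"dp":[0,0,0.3],"twist":0},
    {"dp":[0,0,0.3],"twist":0},
    {"dp":[0,0,0.1],"twist":0},
    {"dp":[0,0,0],"twist":0},
    {"dp":[0,-0.15,0],"twist":0},
    {"dp":[0,-0.15,0],"twist":0},
    {"dp":[0,-0.15,0],"twist":0}
  ]
}}

```text
time: 13.2
ee_pos: [0.6392, 0.1181, 0.2046]
ee_rot: [3.141, -0.0, 1.525]
contact_force: [-0.2, 0.8, 0.5]
gripper_width: 0.0002
gripper_force: 0.0
```

{"name": "jog_arm", "arguments": {
  "targets": [
    {"dp":[0,-0.15,0],"twist":0},
    {"dp":[0,-0.15,0],"twist":0},
    {"dp":[0,-0.15,0],"twist":0},
    {"dp":[0,-0.15,0],"twist":0},
    {"dp":[0,-0.15,0],"twist":0},
    {"dp":[0,-0.15,0],"twist":0},
    {"dp":[0,-0.15,0],"twist":0},
    {"dp":[0,-0.15,0],"twist":0}
  ]
}}

```text
time: 14.0
ee_pos: [0.6154, 0.1191, 0.2044]
ee_rot: [3.141, -0.0, 1.524]
contact_force: [1.8, 0.9, 0.0]
gripper_width: -0.0
gripper_force: 0.8
```

```bash
python3 -c "
from h import *
rep(.002,.124,.203)"
```

```text
t 14.0 bal [0.0556, 0.1249, 0.2044] rot [ 3.141 -0.     1.524] F [1.82 0.92 0.04] w -0.0 q6 1.71
units [-0.04 -2.68  0.07]
```

{"name": "jog_arm", "arguments": {
  "targets": [
    {"dp":[0,-0.22,0],"twist":0},
    {"dp":[0,-0.22,0],"twist":0},
    {"dp":[0,-0.22,0],"twist":0},
    {"dp":[0,-0.22,0],"twist":0},
    {"dp":[0,-0.22,0],"twist":0},
    {"dp":[0,-0.22,0],"twist":0},
    {"dp":[0,-0.2,0],"twist":0},
    {"dp":[0,-0.15,0],"twist":0}
  ]
}}

```text
time: 14.8
ee_pos: [0.5816, 0.1207, 0.2043]
ee_rot: [-3.141, -0.0, 1.525]
contact_force: [2.8, 1.3, -1.4]
gripper_width: 0.0001
gripper_force: 0.8
```

{"name": "jog_arm", "arguments": {
  "targets": [
    {"dp":[0,-0.1,0],"twist":0},
    {"dp":[0,-0.1,0],"twist":0},
    {"dp":[0,-0.1,0],"twist":0},
    {"dp":[0,-0.1,0],"twist":0},
    {"dp":[0,-0.1,0],"twist":0},
    {"dp":[0,-0.1,0],"twist":0},
    {"dp":[0,-0.1,0],"twist":0},
    {"dp":[0,-0.07,0],"twist":0}
  ]
}}

```text
time: 15.6
ee_pos: [0.5664, 0.1215, 0.2043]
ee_rot: [-3.142, -0.0, 1.525]
contact_force: [0.8, 0.7, -0.5]
gripper_width: -0.0001
gripper_force: 0.8
```

```bash
python3 -c "
from h import *
rep(.002,.124,.203)"
```

```text
t 15.6 bal [0.0065, 0.1249, 0.2043] rot [-3.142 -0.     1.525] F [ 0.78  0.67 -0.52] w -0.0001 q6 1.72
units [-0.05 -0.23  0.07]
```

{"name": "jog_arm", "arguments": {
  "targets": [
    {"dp":[0,-0.06,0],"twist":0},
    {"dp":[0,-0.06,0],"twist":0},
    {"dp":[0,-0.06,0],"twist":0},
    {"dp":[0,-0.06,0],"twist":0},
    {"dp":[0,-0.06,0],"twist":0},
    {"dp":[0,-0.06,0],"twist":0},
    {"dp":[0,0,0],"twist":0},
    {"dp":[0,0,0],"twist":0}
  ]
}}

```text
time: 16.4
ee_pos: [0.5622, 0.1217, 0.2045]
ee_rot: [3.136, -0.0, 1.524]
contact_force: [8.6, 0.7, -5.5]
gripper_width: 0.0002
gripper_force: 4.0
```

{"name": "jog_arm", "arguments": {
  "targets": [
    {"dp":[0,0.3,0],"twist":0},
    {"dp":[0,0.5,0],"twist":0},
    {"dp":[0,0.2,-0.8],"twist":0},
    {"dp":[0,0,-1],"twist":0},
    {"dp":[0,0,-1],"twist":0},
    {"dp":[0,0,-1],"twist":0},
    {"dp":[0,-0.5,-1],"twist":0},
    {"dp":[-0.5,-0.9,0],"twist":0}
  ]
}}

```text
time: 17.2
ee_pos: [0.5532, 0.1126, 0.3035]
ee_rot: [3.137, -0.001, 1.525]
contact_force: [-0.6, -0.3, 0.9]
gripper_width: -0.0002
gripper_force: 0.0
```

{"name": "jog_arm", "arguments": {
  "targets": [
    {"dp":[-0.9,-0.8,0],"twist":0},
    {"dp":[-0.9,-0.8,0],"twist":0},
    {"dp":[-0.9,-0.8,0],"twist":0},
    {"dp":[-0.9,-0.8,0],"twist":0},
    {"dp":[-0.9,-0.8,0],"twist":0},
    {"dp":[-0.9,-0.8,0],"twist":0},
    {"dp":[-0.9,-0.7,0],"twist":0},
    {"dp":[-0.9,-0.6,0],"twist":0}
  ]
}}

```text
time: 18.0
ee_pos: [0.4213, -0.0267, 0.3003]
ee_rot: [-3.14, 0.0, 1.525]
contact_force: [0.2, 0.2, 0.5]
gripper_width: 0.0002
gripper_force: 0.0
```

```bash
python3 -c "
from h import *
I={n:get_image(n) for n in('scene','top')}
rep(-.132,-.049,.12)
a=cv2.resize(I['scene'][80:250,190:370],(500,472),interpolation=2)
b=cv2.resize(I['top'][140:310,250:360],(300,464),interpolation=2)
c=np.zeros((472,800,3),np.uint8);c[:,:500]=a;c[:464,500:]=b
cv2.imwrite('pics/f1.png',c)
for n,r in(('scene',(200,100,360,230)),('top',(270,150,400,315))): print(n,blobs(I[n],'b',r))"
```

```text
t 18.1 bal [-0.1317, -0.0305, 0.3004] rot [-3.14   0.     1.522] F [ 0.28  0.46 -0.3 ] w -0.0001 q6 1.4
units [-0.92  0.    9.02]
scene [([300, 111, 5, 5, 21], [302.0, 113.0]), ([301, 134, 5, 26, 105], [303.3, 145.9]), ([333, 154, 8, 14, 96], [336.2, 160.4]), ([301, 191, 6, 17, 53], [304.1, 197.6])]
top [([280, 247, 8, 4, 31], [283.4, 248.5]), ([315, 246, 26, 5, 110], [327.5, 248.0]), ([367, 251, 7, 5, 29], [370.0, 252.7])]
```

View pics/f1.png

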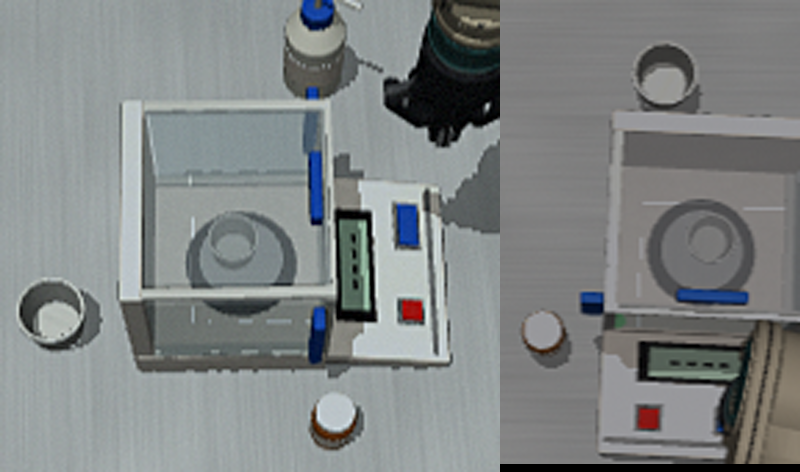

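The picture shows both doors shut: top handle at (303,146) and left handle at (304,198) in the scene view, both flush with the front and in line with the fixed right handle. The cup is still on the pan. Next I move above the tare key and down.

{"name": "jog_arm", "arguments": {
  "targets": [
    {"dp":[-0.46,0,0.5],"twist":0},
    {"dp":[-0.46,0,1],"twist":0},
    {"dp":[0,0,1],"twist":0},
    {"dp":[0,0,1],"twist":0},
    {"dp":[0,0,1],"twist":0},
    {"dp":[0,0,1],"twist":0},
    {"dp":[0,0,1],"twist":0},
    {"dp":[0,0,1],"twist":0}
  ]
}}

```text
time: 18.9
ee_pos: [0.4218, -0.0442, 0.1487]
ee_rot: [-3.141, -0.0, 1.526]
contact_force: [0.0, 0.5, -0.4]
gripper_width: 0.0003
gripper_force: 0.0
```

{"name": "jog_arm", "arguments": {
  "targets": [
    {"dp":[0,0,1],"twist":0},
    {"dp":[0,0,1],"twist":0},
    {"dp":[0,0,0.8],"twist":0},
    {"dp":[0,0,0.4],"twist":0},
    {"dp":[0,0,0],"twist":0},
    {"dp":[0,0,0],"twist":0},
    {"dp":[0,0,0],"twist":0},
    {"dp":[0,0,0],"twist":0}
  ]
}}

```text
time: 19.7
ee_pos: [0.4225, -0.0447, 0.0872]
ee_rot: [3.14, 0.0, 1.525]
contact_force: [-0.7, -0.6, 0.7]
gripper_width: 0.0001
gripper_force: 0.0
```

```bash
python3 -c "
from h import *
rep(-.132,-.049,.059)
I=get_image('scene')
print(blobs(I,'b',(200,100,360,230)))
cv2.imwrite('pics/g1.png',cv2.resize(I[110:230,270:390],(600,600),interpolation=2))"
```

```text
t 19.7 bal [-0.1294, -0.0478, 0.0872] rot [3.14  0.    1.525] F [-0.72 -0.59  0.65] w 0.0001 q6 1.36
units [-0.06 -0.13  1.41]
[([300, 111, 5, 5, 20], [302.0, 112.9]), ([301, 134, 5, 26, 106], [303.3, 145.9]), ([333, 154, 8, 14, 67], [335.9, 162.4]), ([301, 191, 6, 18, 61], [304.0, 198.2])]
```

View pics/g1.png

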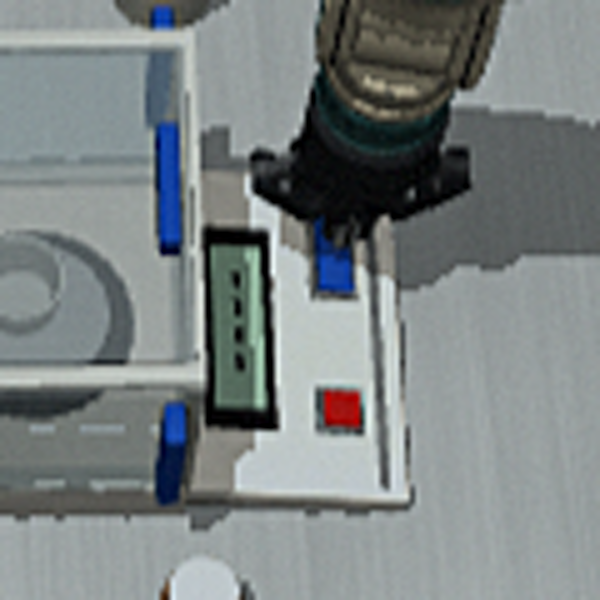

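The fingertips at crop (343,235) are over the tare key (335,260), and the red key (340,408) is well clear. I'll descend slowly to contact.

{"name": "jog_arm", "arguments": {
  "targets": [
    {"dp":[0,-0.1,0.3],"twist":0},
    {"dp":[0,0,0.3],"twist":0},
    {"dp":[0,0,0.3],"twist":0},
    {"dp":[0,0,0.2],"twist":0},
    {"dp":[0,0,0.1],"twist":0},
    {"dp":[0,0,0.05],"twist":0},
    {"dp":[0,0,0.05],"twist":0},
    {"dp":[0,0,0],"twist":0}
  ]
}}

```text
time: 20.55
ee_pos: [0.4197, -0.0444, 0.0603]
ee_rot: [3.141, 0.0, 1.525]
contact_force: [-0.4, -0.1, 0.1]
gripper_width: 0.0001
gripper_force: 0.0
```

{"name": "jog_arm", "arguments": {
  "targets": [
    {"dp":[0,0,0.05],"twist":0},
    {"dp":[0,0,0.05],"twist":0},
    {"dp":[0,0,0.05],"twist":0},
    {"dp":[0,0,0],"twist":0},
    {"dp":[0,0,0],"twist":0},
    {"dp":[0,0,0],"twist":0},
    {"dp":[0,0,0],"twist":0},
    {"dp":[0,0,0],"twist":0}
  ]
}}

```text
time: 21.35
ee_pos: [0.4198, -0.0444, 0.0574]
ee_rot: [3.141, 0.0, 1.525]
contact_force: [0.3, -0.3, 1.8]
gripper_width: -0.0001
gripper_force: 0.8
```

Contact: 1.8 N at z 0.0574. I'll press on in small steps.

{"name": "jog_arm", "arguments": {
  "targets": [
    {"dp":[0,0,0.05],"twist":0},
    {"dp":[0,0,0.05],"twist":0},
    {"dp":[0,0,0.05],"twist":0},
    {"dp":[0,0,0],"twist":0},
    {"dp":[0,0,0],"twist":0},
    {"dp":[0,0,0],"twist":0},
    {"dp":[0,0,0],"twist":0},
    {"dp":[0,0,0],"twist":0}
  ]
}}

```text
time: 22.15
ee_pos: [0.42, -0.0445, 0.0545]
ee_rot: [3.141, 0.0, 1.525]
contact_force: [2.0, 0.2, 3.6]
gripper_width: -0.0003
gripper_force: 1.8
```

{"name": "jog_arm", "arguments": {
  "targets": [
    {"dp":[0,0,0.05],"twist":0},
    {"dp":[0,0,0.05],"twist":0},
    {"dp":[0,0,0],"twist":0},
    {"dp":[0,0,0],"twist":0},
    {"dp":[0,0,0],"twist":0},
    {"dp":[0,0,0],"twist":0},
    {"dp":[0,0,0],"twist":0},
    {"dp":[0,0,0],"twist":0}
  ]
}}

```text
time: 22.95
ee_pos: [0.4203, -0.0445, 0.0535]
ee_rot: [3.14, 0.0, 1.525]
contact_force: [0.4, 1.1, 13.2]
gripper_width: 0.0002
gripper_force: 6.7
```

The key is fully down: z stopped at 0.0535 with 13 N. Release and lift clear.

{"name": "jog_arm", "arguments": {
  "targets": [
    {"dp":[0,0,-0.1],"twist":0},
    {"dp":[0,0,-0.15],"twist":0},
    {"dp":[0,0,-0.2],"twist":0},
    {"dp":[0,0,-0.5],"twist":0},
    {"dp":[0,0,-1],"twist":0},
    {"dp":[0,0,-1],"twist":0},
    {"dp":[0,0,-1],"twist":0},
    {"dp":[0,0,-1],"twist":0}
  ]
}}

```text
time: 23.75
ee_pos: [0.4182, -0.0441, 0.1518]
ee_rot: [-3.139, -0.0, 1.524]
contact_force: [0.9, -0.5, 0.4]
gripper_width: -0.0002
gripper_force: 0.0
```

{"name": "jog_arm", "arguments": {
  "targets": [
    {"dp":[0,0,-1],"twist":0},
    {"dp":[0,0,-1],"twist":0},
    {"dp":[0,0,-0.5],"twist":0},
    {"dp":[0,0,0],"twist":0},
    {"dp":[0,0,0],"twist":0},
    {"dp":[0,0,0],"twist":0},
    {"dp":[0,0,0],"twist":0},
    {"dp":[0,0,0],"twist":0}
  ]
}}

```text
time: 24.55
ee_pos: [0.419, -0.0442, 0.2005]
ee_rot: [-3.14, -0.0, 1.525]
contact_force: [-0.3, 1.1, -0.4]
gripper_width: -0.0002
gripper_force: 0.0
```

```bash
python3 -c "
from h import *
I=get_image('scene')
rep(0,0,.2)
print(blobs(I,'b',(200,100,360,230)))
cv2.imwrite('pics/z1.png',cv2.resize(I[70:240,180:370],(600,537),interpolation=2))"
```

```text
t 24.6 bal [-0.1328, -0.0476, 0.2007] rot [-3.14  -0.     1.525] F [ 0.1   0.79 -0.06] w 0.0 q6 1.36
units [2.37 6.64 0.03]
[([300, 111, 5, 5, 21], [302.0, 113.0]), ([301, 134, 5, 26, 106], [303.3, 145.9]), ([333, 154, 8, 14, 96], [336.2, 160.4]), ([301, 191, 6, 18, 60], [304.0, 198.4])]
```

View pics/z1.png

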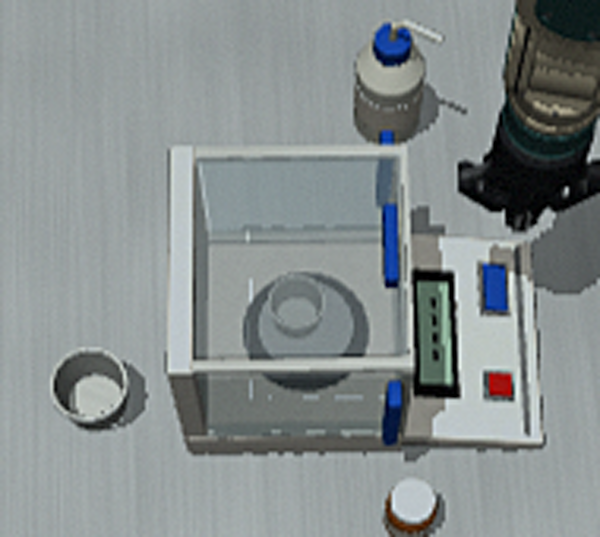

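The final picture shows both doors shut, the tare key back up at (336,160), and the cup and the other things undisturbed. Handing in.

```bash
python3 -c "
from plant import arm
print(arm.finish_job())"
```

```text
the job is handed in; nothing more can be done
None
```

I pushed both glass doors gently shut to their stops, then pressed the tare key right down and let it come back up; the cup and everything else were left alone, and the job was handed in at about 25 s.

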